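# Hang the ear defenders on the support-stand rod

### The arm

A 7-joint arm with a two-finger parallel gripper is mounted at the origin on the work surface. World frame = base frame: x ahead of the robot, y to its left, z up, the work surface at z = 0. Lengths are in m, angles in rad, forces in N, time in s.
With the tool pointing down it reaches from about 0.4 to 0.85 m from the base axis. Payload 10.4 kg.
Tool frame: the origin (TCP) lies between the finger pads; the fingertips stand ahead of it and the grasp point (between the pads) lies 5 mm behind it (manip.tip_extent is the z of the fingertips in the tool frame, in m); z points along the fingers, y is the line along which they close (so a half turn about z gives the same grasp; the last joint's range is limited). The gripper opens to 85 mm and grips with 20 to 120 N. Pads are 22 mm wide; open, the fingers measure 114 mm over their backs; the gripper's body (76 mm by 85 mm) begins 54 mm behind the grasp point. The pads swing forward as they close: fully open they stand 13 mm farther back than shut.
Start: joints at [-1.366, 0.332, -0.065, 1.46, 0.022, 1.35, -0.088], TCP at [0.141, 0.609, 0.245] pointing down, gripper open.
Joint ranges: [-2.6, 2.6], [-0.5, 2.12], [-1.47, 1.34], [0.16, 2.42], [-1.27, 4.41], [0.06, 2.06], [-2.6, 2.6]. Speed limits (rad/s): [2.22, 2.22, 2.79, 2.79, 3.14, 3.14, 3.14].

### API

Orientations are given as a unit quaternion [x, y, z, w].
In Python, from workcell import status, viewer, manip gives the robot as it stands.
- The arm moves only by the tool play_rows, never from a script. Its argument "plan" is one flat list of numbers, 7 for each row, row after row: the turn, a rotation vector about the tool's x, y, z in degrees, then the shift along the tool's x, y, z in m, then the opening, from 0 (shut) to 1 (fully open). In form: [ax, ay, az, dx, dy, dz, grip, ax, ay, az, dx, dy, dz, grip, ...]. A call has 1 to 20 rows; each row is the pose to reach, as a shift and turn from the pose commanded when the call began, along the tool's axes at that moment; what a row does not reach only later rows make up. A row lasts 1/8 s, in which the tool goes at most 62.5 mm and 10.7 degrees, less where a joint would pass 70% of its speed; a pose out of reach is approached as far as the arm can. A call with a gripper value outside its range is refused whole. The fingers move at their own pace and stop on an object; "squeeze" is the grip in N (left out, the last holds). Time passes only in rows, so rows that repeat a pose let the fingers close. It gives the time, the measured TCP pose, the force, the opening and the grip force at its end, in the units of the state.
- status.get_obs(): the state, without advancing time (a new reading comes with each control period).
- viewer.camera(name): name is "scene" or "top" or "wrist"; returns the picture (480x640x3 uint8, red, green, blue); there is no depth.
- viewer.camera_model(name): a dict with "fx", "fy", "cx", "cy" (pixels), "R" (3x3) and "t" (3): a world point X has camera coordinates R X + t. Camera axes: x right, y down, z forward; pixel columns grow to the right and rows downward; lengths in m; the calibration is good to about 2 mm. A picture is of the moment at which its call begins: read the wrist's pose just before it. camera_model takes no time and is no camera call; for the wrist camera it gives the pose at the moment of the call.
- manip.hand_in(): hands the job in; it is judged then, once.
The state is a dict: "clock": time; "joint_pos": joint angles; "joint_velocities": joint speeds; "tau": joint torques, N m; "position": TCP position; "ee_rot": TCP orientation; "ft_force": force on the tool from outside, world axes, zero at the start; "torque": the same for the moment, N m; "grip_width": opening from 0.0 (shut) to 1.0 (fully open); "grasp_force": force on a finger pad.
Only numpy, scipy, OpenCV 4.12 (cv2) and the standard library are available. Lean on these libraries where they do the work, as an engineer would, in place of code of your own. Each camera call takes 0.05 s, during which the arm holds its last target. There are 200 camera calls.

### The job

Someone left the sonicator's ear defenders lying on their side on the bench. Stand them upright on the bench on their two cups and let go, then lift them by the crown of the headband and hang them over the horizontal rod of the support stand, at about the middle of the rod, square across it with one cup hanging on each side. Do not drop them, and leave the tip box, flask and bottle where they are.

Things in the scene. Friction and masses are not known exactly. Their poses are not given: they have to be found in the camera images.
- ear_defenders: Rigid ear defenders, 280 g: two grey cups with black cushions on a black headband, 168 mm wide, 184 tall. Origin mid-loop; own z to the crown, y from cup to cup, x fore-and-aft (across the loop). Both sides and faces alike. They start lying on a face: x vertical, origin 33 mm up. Upright on the flat cup bottoms they stand stably, origin 92 mm up. Arms from cups to crown: 24 mm deep in x, 6 thick.
- band_under (a point): Middle of the underside of the headband's padded crown, 74 mm from the ear defenders' origin along own z; same axes. The crown is a firm sleeve 34 mm deep in x and 18 mm thick (its top is 92 mm from the origin), flat within 14 mm to either side in y, sloping down beyond.
- stand: Laboratory support stand, fixed to the bench: grey base plate 165 x 105 x 12 mm, upright steel rod 13 mm thick and 472 mm tall. Origin on the bench under the upright; the plate reaches from own x = -132 to +33 mm and own y = -53 to +53 mm. Its cross-rod points along own -x.
- rod_mid (a point): Middle of the free length of the level steel cross-rod, on its axis. The rod is 13 mm thick, 235 to 265 mm above the bench, clamped fast. Axes are the stand's: -x points along the rod to its free end, z up. The boss head that holds it begins 112 mm from here in +x; the upright is 125 mm away in +x and 19 mm in -y.
- rod_end (a point): Free tip of the cross-rod, on its axis, 91 mm from rod_mid. The last 18 mm carry a black cap 17 mm thick.
- tip_box: Pipette tip box with clear lid, 82 x 122 x 96 mm, loose bystander; origin under its centre.
- flask: Flat clear culture flask lying on the bench, 85 x 150 x 36 mm, loose bystander; origin on the bench under its middle, own y towards the cap.
- bottle: Glass bottle, 68 mm wide and 140 mm tall, standing loose bystander; origin under its centre.
- cup_a (a point): Centre of the cup on the +y side, at (0, 61, -48) mm from the ear defenders' origin, with their axes. A box-like cup 66 mm in x, 46 in y (cushion to shell, |y| 38 to 84), 88 in z; 76 mm of free space between the two cushions.
- cup_b (a point): Centre of the other, equal cup, at (0, -61, -48) mm from the ear defenders' origin.
Mind the look-alikes: they are no part of the job. Leave any yellow look-alike of the ear_defenders alone.

How it is judged:
On the way, in this order (a step that is already met when the one before it is completed fails the run):
1. the ear defenders stand upright on their cups on the bench, let go and still (angle between ear_defenders's own z axis and vertical below 0.1 rad and height (world z) of ear_defenders below 0.097 m and contact force between the fingers and ear_defenders below 0.2 N and linear speed of ear_defenders below 0.03 m/s), for 0.3 s.
2. the ear defenders are held by the headband near its crown and lifted clear of the bench (distance between the grasp point and band_under below 0.06 m and height (world z) of ear_defenders above 0.12 m and contact force between the fingers and ear_defenders above 0.5 N), for 0.2 s.
At the end, for the whole second after the job is handed in: The ear defenders hang at rest by the headband on the cross-rod: crown within 50 mm of the rod's middle along it and within 30 mm sideways, its underside resting on the rod, own z within 0.2 rad of vertical, own x within 0.35 rad of the rod's direction (x of band_under in the frame of rod_mid between -0.05 and 0.05 m and y of band_under in the frame of rod_mid between -0.03 and 0.03 m and z of band_under in the frame of rod_mid between 0 and 0.014 m and contact force between ear_defenders and stand above 1 N and angle between ear_defenders's own z axis and vertical below 0.2 rad and angle between the x axis of ear_defenders and the x axis of rod_mid, either way round below 0.35 rad and linear speed of ear_defenders below 0.03 m/s); the robot touches nothing.
It fails at once if the ear defenders are dropped or flung (faster than 1.2 m/s) (linear speed of ear_defenders above 1.2 m/s).
It fails at once if the tip box, flask or bottle is moved by more than 30 mm (distance of any of tip_box, flask, bottle from where it was at the start of the episode above 0.03 m).
It also fails if it takes over 67 s, if anything falls off the work surface, if the arm or the gripper's body presses on something with over 40 N, if the wrist force passes 120 N, or if a joint passes its speed limit or range.

## Working session

There is one attempt and no reset: what is moved stays moved. The work goes in short steps, Python scripts to look and compute and a tool call to move; the robot and the scene stay as the last step left them, time stands still between calls to the robot, and variables do not carry over. Pictures are saved under pics/ and viewed, at most 10 in all, crops included, and the job is handed in when it is done.

Besides the shell and the picture viewer there is one more tool, called after "Emit:" as name(argument=value, ...), one argument or row to a line, values as JSON. play_rows: Moves the arm, as the interface text tells. Its arguments: {"type":"object","properties":{"plan":{"type":"array","items":{"type":"number"}},"squeeze":{"type":"number"}},"required":["plan"]}

```bash
ls; mkdir -p pics; python3 - <<'E'
from workcell import status, viewer, manip
import cv2,numpy as np
o=status.get_obs(); print(o['clock'],o['position'],o['ee_rot'],manip.tip_extent)
for n in ['scene','top']:
    cv2.imwrite(f'pics/{n}0.png',viewer.camera(n)[:,:,::-1])
    m=viewer.camera_model(n); print(n,m['fx'],m['cx'],m['cy'],np.round(m['R'],3).tolist(),np.round(-np.array(m['R']).T@m['t'],3))
E
```

```text
pics
0.0 [0.14106527 0.60850556 0.24453229] [ 1.13635538e-01  9.93522258e-01 -6.96269849e-04 -5.06516931e-05] 0.014
scene 536.0251409129455 317.3182988177822 231.15952000480496 [[-0.726, 0.688, -0.009], [0.542, 0.563, -0.624], [-0.424, -0.458, -0.781]] [1.145 0.662 1.176]
top 451.79360632693414 322.106475935387 233.25924851379452 [[0.114, -0.994, 0.004], [-0.973, -0.112, -0.202], [0.201, 0.019, -0.979]] [0.383 0.048 1.29 ]
```

View pics/scene0.png

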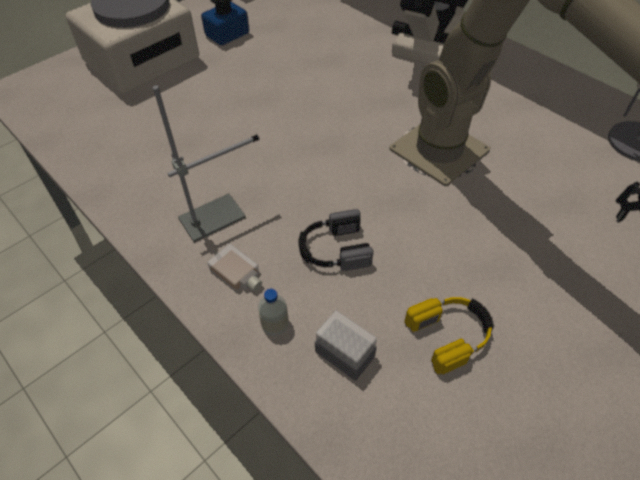

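View pics/top0.png

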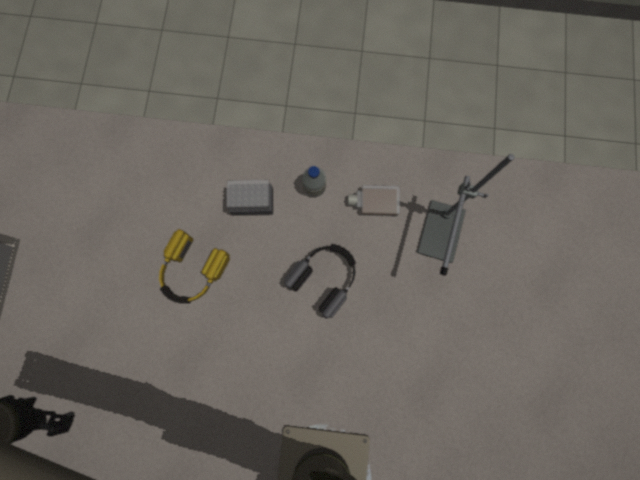

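The candidates for the ear defenders are the grey pair at (320,278) and the yellow pair at (195,265), both in the top view. The grey cups with a black band fit the description, and the yellow pair is the look-alike. The stand's rod runs from about (444,270) to (463,187) in the top view, and from (256,138) to (178,168) in the scene view. Next I'll confirm the choice in a crop and measure.

```bash
cat > h.py <<'E'
import numpy as np, cv2
from workcell import status, viewer, manip
from scipy.spatial.transform import Rotation as Ro
def ray(n,p,m=None):
    m=m or viewer.camera_model(n); R=np.array(m['R']);t=np.array(m['t'])
    d=R.T@np.array([(p[0]-m['cx'])/m['fx'],(p[1]-m['cy'])/m['fy'],1.]); return -R.T@t,d/np.linalg.norm(d)
def plane(n,p,z,m=None):
    c,d=ray(n,p,m); return c+d*(z-c[2])/d[2]
def proj(n,X,m=None):
    m=m or viewer.camera_model(n); c=np.array(m['R'])@X+m['t']; return [m['fx']*c[0]/c[2]+m['cx'],m['fy']*c[1]/c[2]+m['cy']]
def tri(r):
    A=sum(np.eye(3)-np.outer(d,d) for c,d in r); b=sum((np.eye(3)-np.outer(d,d))@c for c,d in r); return np.linalg.solve(A,b)
def totool(v,o=None):  # world vector -> tool axes
    o=o or status.get_obs(); return Ro.from_quat(o['ee_rot']).inv().apply(v)
E
python3 - <<'E'
from h import *
t=cv2.imread('pics/top0.png'); s=cv2.imread('pics/scene0.png')
a=cv2.resize(t[230:330,260:380],None,fx=4,fy=4,interpolation=cv2.INTER_CUBIC)
b=cv2.resize(s[195:285,290:385],None,fx=3,fy=3,interpolation=cv2.INTER_CUBIC)
c=cv2.resize(t[145:285,425:520],None,fx=3,fy=3,interpolation=cv2.INTER_CUBIC)
W=np.zeros((600,790,3),np.uint8); W[:400,:480]=a; W[:270,485:770]=b; W[270:270+330,485:770]=c[30:360]
cv2.imwrite('pics/crop.png',W)
ca,cb,cr=[plane('top',p,z) for p,z in (((297,275),.05),((332,302),.05),((344,253),.033))]
print('cups',ca,cb,'crown',cr)
for nm,p,q in (('tip',(444,270),(257,138)),('boss',(464,187),(180,168))):
    r=[ray('top',p),ray('scene',q)]; X=tri(r); print(nm,X.round(3),np.round(proj('top',X),1),np.round(proj('scene',X),1))
E
```

```text
cups [0.51303885 0.12754854 0.05      ] [0.45094928 0.02388701 0.05      ] crown [0.59151982 0.0049201  0.033     ]
tip [ 0.541 -0.221  0.243] [442.7 270.9] [255.6 137.6]
boss [ 0.749 -0.258  0.249] [464. 187.] [180. 168.]
```

View pics/crop.png

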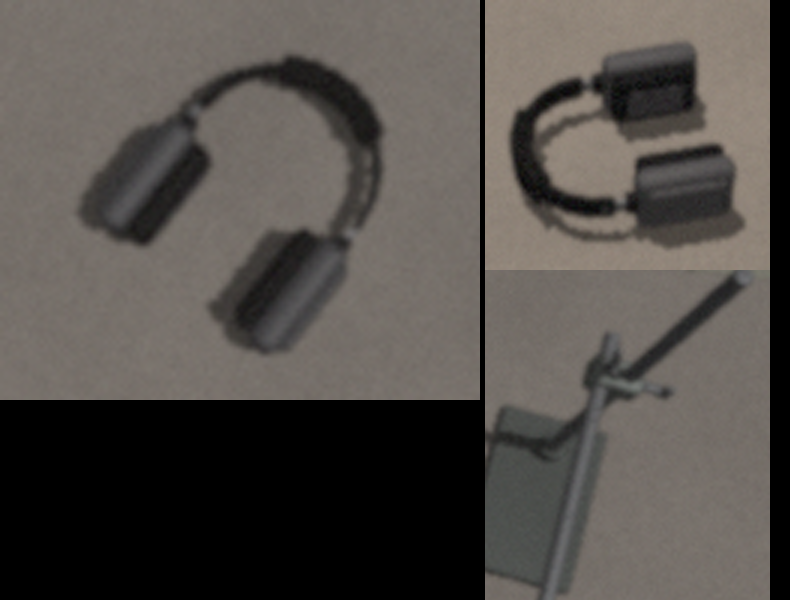

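The crop confirms it: the upper right shows grey cups and a black band, so this is the target. Its crown is at about (0.592, 0.005), pointing at about -32°. Next I'll move over and check in the air that the arm can tilt the tool outward.

Emit:
play_rows(
  plan=[0,0,77,-0.536,-0.5,-0.035,1,0,0,77,-0.536,-0.5,-0.035,1,0,0,77,-0.536,-0.5,-0.035,1,0,0,77,-0.536,-0.5,-0.035,1,0,0,77,-0.536,-0.5,-0.035,1,0,0,77,-0.536,-0.5,-0.035,1,0,0,77,-0.536,-0.5,-0.035,1,0,0,77,-0.536,-0.5,-0.035,1,0,0,77,-0.536,-0.5,-0.035,1,0,0,77,-0.536,-0.5,-0.035,1,0,0,77,-0.536,-0.5,-0.035,1,0,0,77,-0.536,-0.5,-0.035,1,0,0,77,-0.536,-0.5,-0.035,1,0,0,77,-0.536,-0.5,-0.035,1,0,0,77,-0.536,-0.5,-0.035,1],
)

```text
clock: 1.98
position: [0.5499, 0.0022, 0.2801]
ee_rot: [0.707, 0.708, 0.0, -0.0]
ft_force: [0.0, -0.1, 0.0]
grip_width: 0.996
grasp_force: 0.0
```

Emit:
play_rows(
  plan=[-90,0,0,0,0,0,1,-90,0,0,0,0,0,1,-90,0,0,0,0,0,1,-90,0,0,0,0,0,1,-90,0,0,0,0,0,1,-90,0,0,0,0,0,1,-90,0,0,0,0,0,1,-90,0,0,0,0,0,1,-90,0,0,0,0,0,1,-90,0,0,0,0,0,1,-90,0,0,0,0,0,1],
)

```text
clock: 3.35
position: [0.6034, 0.0096, 0.3055]
ee_rot: [0.583, 0.536, 0.371, 0.485]
ft_force: [1.5, -2.0, -0.4]
grip_width: 0.999
grasp_force: 0.0
```

```bash
python3 - <<'E'
from h import *
o=status.get_obs(); print(o['clock'],o['position'],Ro.from_quat(o['ee_rot']).as_matrix().round(3).tolist(),np.round(o['joint_pos'],3))
E
```

```text
3.35 [0.60339817 0.00963475 0.3055138 ] [[0.15, 0.266, 0.952], [0.985, 0.045, -0.168], [-0.088, 0.963, -0.255]] [ 0.435 -0.196 -0.739  2.413  2.239  0.535 -2.488]
```

Emit:
play_rows(
  plan=[0,0,0,0,0,0.13,1,0,0,0,0,0,0.13,1,0,0,0,0,0,0.13,1,0,0,0,0,0,0.13,1,0,0,0,0,0,0.13,1],
)

```text
clock: 3.98
position: [0.726, -0.0132, 0.272]
ee_rot: [0.584, 0.537, 0.369, 0.485]
ft_force: [-0.4, 0.1, -0.2]
grip_width: 0.999
grasp_force: 0.0
```

```bash
python3 - <<'E'
from h import *
o=status.get_obs(); print(o['clock'],o['position'],Ro.from_quat(o['ee_rot']).as_matrix().round(3).tolist(),np.round(o['joint_pos'],3))
for n,p,z in (('bottle',(313,172),.14),('boxc',(249,196),.09),('flask',(380,200),.03),('flaskcap',(351,200),.02)): print(n,plane('top',p,z).round(3))
E
```

```text
3.975 [ 0.72596129 -0.01318317  0.27201066] [[0.151, 0.269, 0.951], [0.984, 0.047, -0.169], [-0.09, 0.962, -0.258]] [ 0.449  0.209 -0.692  2.176  2.417  0.675 -2.414]
bottle [0.782 0.114 0.14 ]
boxc [0.71  0.284 0.09 ]
flask [ 0.758 -0.083  0.03 ]
flaskcap [0.752 0.    0.02 ]
```

```bash
cat >> h.py <<'E'
def cmd(pos,Rt):
    o=status.get_obs(); R=Ro.from_quat(o['ee_rot']).as_matrix()
    print('turn',np.degrees(Ro.from_matrix(R.T@Rt).as_rotvec()).round(1),'shift',(R.T@(np.array(pos)-o['position'])).round(4))
def flat(th): # tool horizontal along th deg, y up
    d=np.array([np.cos(np.radians(th)),np.sin(np.radians(th)),0]);y=np.array([0,0,1.]); return np.c_[np.cross(y,d),y,d]
def down(th): # tool down, y along th deg
    y=np.array([np.cos(np.radians(th)),np.sin(np.radians(th)),0]);z=np.array([0,0,-1.]); return np.c_[np.cross(y,z),y,z]
E
python3 - <<'E'
from h import *
cmd([.55,-.05,.2],flat(-60))
E
```

```text
turn [-11.7 -50.3  11.5] shift [-0.0563 -0.1184 -0.1425]
```

Emit:
play_rows(
  plan=[-11.7,-50.3,11.5,-0.056,-0.118,-0.142,1,-11.7,-50.3,11.5,-0.056,-0.118,-0.142,1,-11.7,-50.3,11.5,-0.056,-0.118,-0.142,1,-11.7,-50.3,11.5,-0.056,-0.118,-0.142,1,-11.7,-50.3,11.5,-0.056,-0.118,-0.142,1,-11.7,-50.3,11.5,-0.056,-0.118,-0.142,1,-11.7,-50.3,11.5,-0.056,-0.118,-0.142,1],
)

```text
clock: 4.85
position: [0.5537, -0.0505, 0.2019]
ee_rot: [0.684, 0.184, 0.182, 0.682]
ft_force: [-0.5, -0.1, -0.1]
grip_width: 1.0
grasp_force: 0.0
```

```bash
python3 - <<'E'
from h import *
o=status.get_obs(); print(o['clock'],o['position'],Ro.from_quat(o['ee_rot']).as_matrix().round(3).tolist(),np.round(o['joint_pos'],3))
cmd([.55,-.05,.3],down(-60))
E
```

```text
4.85 [ 0.55365392 -0.05046177  0.20188941] [[0.866, 0.003, 0.5], [0.5, -0.002, -0.866], [-0.001, 1.0, -0.003]] [ 0.122  0.751 -0.845  2.094  1.8    2.057 -2.603]
turn [89.8  0.1  0. ] shift [-0.0031  0.0981 -0.0026]
```

Emit:
play_rows(
  plan=[90,0,0,0,0.098,0,1,90,0,0,0,0.098,0,1,90,0,0,0,0.098,0,1,90,0,0,0,0.098,0,1,90,0,0,0,0.098,0,1,90,0,0,0,0.098,0,1,90,0,0,0,0.098,0,1,90,0,0,0,0.098,0,1,90,0,0,0,0.098,0,1,90,0,0,0,0.098,0,1,90,0,0,0,0.098,0,1],
)

```text
clock: 6.22
position: [0.5527, -0.05, 0.2991]
ee_rot: [0.966, 0.259, -0.002, 0.001]
ft_force: [0.2, 0.8, -0.6]
grip_width: 1.002
grasp_force: 0.0
```

```bash
python3 - <<'E'
from h import *
o=status.get_obs(); print(o['clock'],o['position'],Ro.from_quat(o['ee_rot']).as_matrix().round(3).tolist(),np.round(o['joint_pos'],3))
m=viewer.camera_model('wrist'); cv2.imwrite('pics/w0.png',viewer.camera('wrist')[:,:,::-1])
R=np.array(m['R']);print('cam at',-R.T@m['t'],'axis',R[2])
cmd([.592,.005,.25],down(-32))
E
```

```text
6.225 [ 0.5527481  -0.05001519  0.29908384] [[0.866, 0.501, -0.004], [0.501, -0.866, -0.004], [-0.005, 0.001, -1.0]] [ 1.037  0.465 -1.364  1.515  0.457  1.534 -1.371]
cam at [ 0.61436665 -0.01372539  0.42689493] axis [-0.24073986 -0.14070997 -0.96033589]
turn [ -0.    0.3 -27.9] shift [ 0.0616 -0.0279  0.0489]
```

Emit:
play_rows(
  plan=[0,0,-28,0.062,-0.028,0.079,1,0,0,-28,0.062,-0.028,0.079,1,0,0,-28,0.062,-0.028,0.079,1,0,0,-28,0.062,-0.028,0.079,1],
)

```text
clock: 6.78
position: [0.5926, 0.0052, 0.2201]
ee_rot: [0.875, 0.485, -0.002, -0.001]
ft_force: [0.2, 0.7, -0.6]
grip_width: 1.0
grasp_force: 0.0
```

```bash
python3 - <<'E'
from h import *
o=status.get_obs(); print(o['clock'],o['position'],np.round(o['joint_pos'],3))
m=viewer.camera_model('wrist'); im=viewer.camera('wrist')[:,:,::-1].copy()
for p in ([.592,.005,.05],[.592-.009*.848,.005+.009*.53,.05]):
    u=proj('wrist',np.array(p),m); cv2.circle(im,(int(u[0]),int(u[1])),5,(0,0,255),1); print(u)
cv2.imwrite('pics/w1.png',im); np.save('w1.npy',m,allow_pickle=True)
E
```

```text
6.775 [0.59264787 0.00519913 0.22010525] [ 0.852  0.65  -1.347  1.535  0.634  1.468 -1.076]
[np.float64(320.31475490131555), np.float64(223.2435907455564)]
[np.float64(310.3787915375116), np.float64(223.23546976306284)]
```

View pics/w1.png

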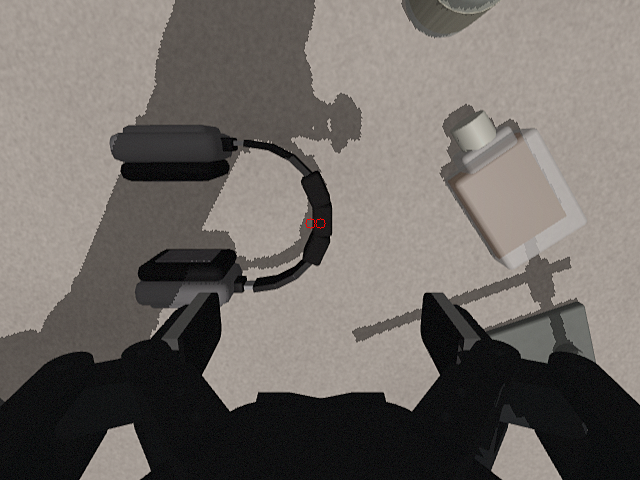

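The wrist view shows the sleeve centred near (322,218), about 4 mm from my (320,223) mark, and the cup axes run along the image rows, so the yaw is right. Next I'll descend and grip.

Emit:
play_rows(
  plan=[0,0,0,0.004,0.001,0.06,1,0,0,0,0.004,0.001,0.12,1,0,0,0,0.004,0.001,0.16,1,0,0,0,0.004,0.001,0.19,1,0,0,0,0.004,0.001,0.19,0.3,0,0,0,0.004,0.001,0.19,0,0,0,0,0.004,0.001,0.19,0,0,0,0,0.004,0.001,0.19,0,0,0,0,0.004,0.001,0.19,0,0,0,0,0.004,0.001,0.19,0],
  squeeze=100,
)

```text
clock: 8.07
position: [0.5958, 0.0068, 0.0308]
ee_rot: [0.875, 0.484, -0.001, -0.001]
ft_force: [-0.5, -2.3, 6.3]
grip_width: 0.2
grasp_force: 92.7
```

Emit:
play_rows(
  plan=[0,0,0,0,0,-0.02,0,0,0,0,0,0,-0.06,0,0,0,0,0,0,-0.11,0,0,0,10,-0.02,-0.003,-0.16,0,0,0,19,-0.045,-0.006,-0.2,0,0,0,28,-0.073,-0.009,-0.22,0,0,0,28,-0.073,-0.009,-0.22,0,0,0,28,-0.073,-0.009,-0.22,0],
)

```text
clock: 9.07
position: [0.5497, -0.05, 0.2499]
ee_rot: [0.966, 0.259, -0.002, -0.001]
ft_force: [-0.2, -0.3, -3.5]
grip_width: 0.198
grasp_force: 105.3
```

```bash
python3 - <<'E'
from h import *
o=status.get_obs(); print(o['clock'],o['position'],np.round(o['joint_pos'],3),o['grip_width'],o['grasp_force'])
cv2.imwrite('pics/s2.png',viewer.camera('scene')[120:340,220:500,::-1].repeat(2,0).repeat(2,1))
cmd([.55,-.05,.23],flat(-60))
E
```

```text
9.075 [ 0.54965895 -0.04995566  0.24986528] [ 1.042  0.493 -1.347  1.599  0.481  1.445 -1.391] 0.1976796776525833 105.34882351756096
turn [-90.2   0.1   0.2] shift [0.0001 0.0006 0.0195]
```

View pics/s2.png

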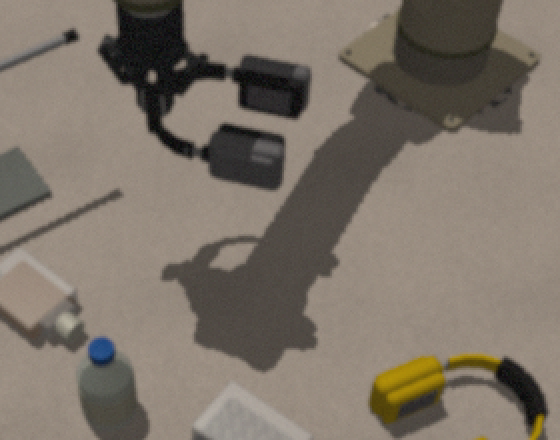

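The ear defenders are held level, with the cups at (270,85) and (245,155) in the crop. Next I'll tilt the tool.

Emit:
play_rows(
  plan=[-8,0,0,0,0,0,0,-16,0,0,0,0,0,0,-24,0,0,0,0,0,0,-32,0,0,0,0,0,0,-40,0,0,0,0,0,0,-48,0,0,0,0,0,0,-56,0,0,0,0,0.004,0,-64,0,0,0,0,0.008,0,-72,0,0,0,0,0.012,0,-80,0,0,0,0,0.016,0,-86,0,0,0,0,0.02,0,-90,0,0,0,0,0.02,0,-90,0,0,0,0,0.02,0,-90,0,0,0,0,0.02,0,-90,0,0,0,0,0.02,0],
)

```text
clock: 11.0
position: [0.5499, -0.0502, 0.2304]
ee_rot: [0.685, 0.184, 0.181, 0.682]
ft_force: [1.4, -0.8, -3.2]
grip_width: 0.201
grasp_force: 101.5
```

```bash
python3 - <<'E'
from h import *
o=status.get_obs(); print(o['clock'],o['position'],Ro.from_quat(o['ee_rot']).as_matrix().round(3).tolist(),np.round(o['joint_pos'],3),o['grip_width'],o['ft_force'])
cv2.imwrite('pics/s3.png',viewer.camera('scene')[100:320,220:500,::-1].repeat(2,0).repeat(2,1))
cmd([.55,-.05,.177],flat(-60))
E
```

```text
11.0 [ 0.54991506 -0.05023183  0.23038813] [[0.867, 0.005, 0.498], [0.498, -0.003, -0.867], [-0.003, 1.0, -0.005]] [ 0.101  0.653 -0.828  2.108  1.744  2.008 -2.566] 0.20068549128683896 [ 1.42513531 -0.80964026 -3.19279346]
turn [-0.3  0.1  0.1] shift [ 0.0004 -0.0534 -0.    ]
```

View pics/s3.png

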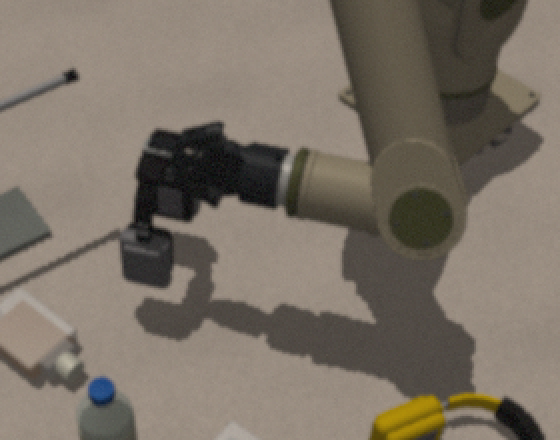

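The pair is upright in the gripper, with the near cup at (147,255). Next I'll lower it.

Emit:
play_rows(
  plan=[0,0,0,0,-0.015,0,0,0,0,0,0,-0.03,0,0,0,0,0,0,-0.04,0,0,0,0,0,0,-0.046,0,0,0,0,0,0,-0.05,0,0,0,0,0,0,-0.053,0,0,0,0,0,0,-0.053,0,0],
)

```text
clock: 11.92
position: [0.5587, -0.0524, 0.1855]
ee_rot: [0.686, 0.19, 0.177, 0.68]
ft_force: [0.6, 0.3, -3.4]
grip_width: 0.192
grasp_force: 102.2
```

```bash
python3 - <<'E'
from h import *
o=status.get_obs(); print(o['clock'],o['position'],Ro.from_quat(o['ee_rot']).as_matrix().round(3).tolist(),np.round(o['joint_pos'],3),o['ft_force'])
E
```

```text
11.925 [ 0.55866095 -0.05244995  0.18552129] [[0.866, 0.02, 0.5], [0.5, -0.003, -0.866], [-0.016, 1.0, -0.013]] [ 0.125  0.79  -0.837  2.083  1.821  2.058 -2.603] [ 0.55086379  0.33330142 -3.42025027]
```

Emit:
play_rows(
  plan=[0,8,0,0.013,0,0.008,0,0,15,0,0.026,0,0.015,0,0,15,0,0.026,0,0.015,0,0,15,0,0.026,0,0.015,0],
)

```text
clock: 12.42
position: [0.5885, -0.0524, 0.1852]
ee_rot: [0.657, 0.276, 0.264, 0.65]
ft_force: [0.6, -0.3, -4.4]
grip_width: 0.195
grasp_force: 102.3
```

```bash
python3 - <<'E'
from h import *
o=status.get_obs(); print(o['clock'],o['position'],Ro.from_quat(o['ee_rot']).as_matrix().round(3).tolist(),np.round(o['joint_pos'],3),o['ft_force'])
cmd([.59,-.05,.1755],flat(-45))
E
```

```text
12.425 [ 0.58849384 -0.05244935  0.18516507] [[0.709, 0.019, 0.705], [0.705, -0.003, -0.709], [-0.011, 1.0, -0.016]] [ 0.209  0.712 -0.832  2.222  2.054  1.876 -2.581] [ 0.60271901 -0.32695965 -4.3845718 ]
turn [-0.9  0.1  0.6] shift [ 0.0029 -0.0096 -0.0005]
```

Emit:
play_rows(
  plan=[-0.9,0,0.6,0,-0.005,0,0,-0.9,0,0.6,0,-0.009,0,0,-0.9,0,0.6,0,-0.0105,0,0,-0.9,0,0.6,0,-0.0105,0,0],
)

```text
clock: 12.92
position: [0.5889, -0.0515, 0.1757]
ee_rot: [0.653, 0.27, 0.271, 0.654]
ft_force: [0.7, 2.0, 5.8]
grip_width: 0.195
grasp_force: 102.9
```

```bash
python3 - <<'E'
from h import *
o=status.get_obs(); print(o['clock'],o['position'],Ro.from_quat(o['ee_rot']).as_matrix().round(3).tolist(),np.round(o['joint_pos'],3),o['ft_force'])
E
```

```text
12.925 [ 0.58894551 -0.05154911  0.17573391] [[0.707, -0.001, 0.707], [0.707, 0.001, -0.707], [0.0, 1.0, 0.002]] [ 0.24   0.783 -0.861  2.214  2.116  1.941 -2.587] [0.72692956 1.95401766 5.8415915 ]
```

The ear defenders are in contact with the bench, so I'll open the gripper, wait, then retreat along the tool axis.

Emit:
play_rows(
  plan=[0,0,0,0,0,0,0.3,0,0,0,0,0,0,0.6,0,0,0,0,0,0,0.6,0,0,0,0,0,0,0.6,0,0,0,0,0,0,0.6,0,0,0,0,0,0,0.6],
)

```text
clock: 13.68
position: [0.5884, -0.0525, 0.1743]
ee_rot: [0.653, 0.271, 0.27, 0.653]
ft_force: [-0.9, 0.2, -0.7]
grip_width: 0.6
grasp_force: 0.0
```

Emit:
play_rows(
  plan=[0,0,0,0,0,-0.01,0.6,0,0,0,0,0,-0.03,0.6,0,0,0,0,0,-0.06,0.6,0,0,0,0,0,-0.09,0.6,0,0,0,0,0,-0.09,0.6,0,0,0,0,0,-0.09,0.6],
)

```text
clock: 14.42
position: [0.5387, 0.0074, 0.1875]
ee_rot: [0.655, 0.28, 0.265, 0.649]
ft_force: [-0.4, -0.2, 0.0]
grip_width: 0.6
grasp_force: 0.0
```

```bash
python3 - <<'E'
from h import *
o=status.get_obs(); print(o['clock'],o['position'],Ro.from_quat(o['ee_rot']).as_matrix().round(3).tolist(),np.round(o['joint_pos'],3),o['ft_force'],o['grasp_force'])
s=viewer.camera('scene')[100:320,220:420,::-1].repeat(2,0).repeat(2,1);t=viewer.camera('top')[180:400,260:460,::-1].repeat(2,0).repeat(2,1)
cv2.imwrite('pics/s4.png',np.hstack([s,t]))
cmd([.53,.02,.33],down(-45)); cmd([.53,.02,.3],flat(-45))
E
```

```text
14.425 [0.53866022 0.00744623 0.18749432] [[0.703, 0.024, 0.711], [0.711, 0.001, -0.703], [-0.017, 1.0, -0.017]] [ 0.14   0.778 -0.964  2.248  1.954  2.058 -2.603] [-0.3627562  -0.19990808  0.03660934] 0.0
turn [89.   0.6  1. ] shift [ 0.0007  0.1425 -0.0178]
turn [-1.  -0.3  1. ] shift [ 0.0012  0.1125 -0.0173]
```

View pics/s4.png

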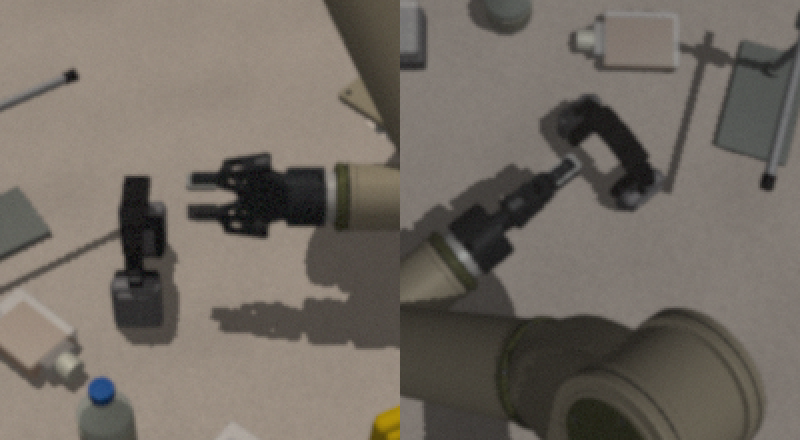

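They are standing upright: in the left panel the cups rest on the bench near (137,300), and the top panel shows the crown at (618,145). Next I'll rise and turn the tool back down.

Emit:
play_rows(
  plan=[0,0,0,0,0.05,-0.018,0.7,0,0,0,0,0.1,-0.018,0.7,10,0,0,0,0.14,-0.018,0.7,89,0.6,1,0,0.16,-0.018,0.7,89,0.6,1,0,0.16,-0.018,0.7,89,0.6,1,0,0.16,-0.018,0.7,89,0.6,1,0,0.16,-0.018,0.7,89,0.6,1,0,0.16,-0.018,0.7,89,0.6,1,0,0.16,-0.018,0.7,89,0.6,1,0,0.16,-0.018,0.7,89,0.6,1,0,0.16,-0.018,0.7,89,0.6,1,0,0.16,-0.018,0.7],
)

```text
clock: 16.02
position: [0.5302, 0.0177, 0.3474]
ee_rot: [0.924, 0.382, -0.001, -0.002]
ft_force: [0.2, 0.1, -0.2]
grip_width: 0.699
grasp_force: 0.0
```

```bash
python3 - <<'E'
from h import *
o=status.get_obs(); print(o['clock'],o['position'],Ro.from_quat(o['ee_rot']).as_matrix().round(3).tolist(),np.round(o['joint_pos'],3))
cmd([.587,-.051,.30],down(-45))
E
```

```text
16.025 [0.5301735  0.01766702 0.34738456] [[0.709, 0.705, -0.003], [0.705, -0.709, 0.004], [0.0, -0.005, -1.0]] [ 0.705  0.186 -0.933  1.499  0.144  1.534 -1.014]
turn [-0.3 -0.  -0.1] shift [-0.0082  0.089   0.0469]
```

Emit:
play_rows(
  plan=[0,0,0,-0.008,0.045,0.03,0.7,0,0,0,-0.008,0.089,0.047,0.7,0,0,0,-0.008,0.089,0.047,0.7,0,0,0,-0.008,0.089,0.047,0.7],
)

```text
clock: 16.52
position: [0.5868, -0.0482, 0.3005]
ee_rot: [0.924, 0.383, -0.0, -0.0]
ft_force: [-0.1, 0.4, 0.6]
grip_width: 0.698
grasp_force: 0.0
```

```bash
python3 - <<'E'
from h import *
o=status.get_obs(); print(o['clock'],o['position'])
m=viewer.camera_model('wrist'); im=viewer.camera('wrist')[:,:,::-1].copy()
P=np.array([.587,-.051,.184]); d=np.array([1,-1,0])/2**.5; y=np.array([1,1,0])/2**.5
for p in (P,P+.017*d,P-.017*d,P+.014*y,P-.014*y):
    u=proj('wrist',p,m); cv2.circle(im,(int(u[0]),int(u[1])),3,(0,0,255),-1); print(np.round(u))
cv2.imwrite('pics/w2.png',im)
E
```

```text
16.525 [ 0.58678455 -0.04815211  0.30054264]
[323. 242.]
[346. 242.]
[301. 242.]
[324. 224.]
[323. 260.]
```

View pics/w2.png

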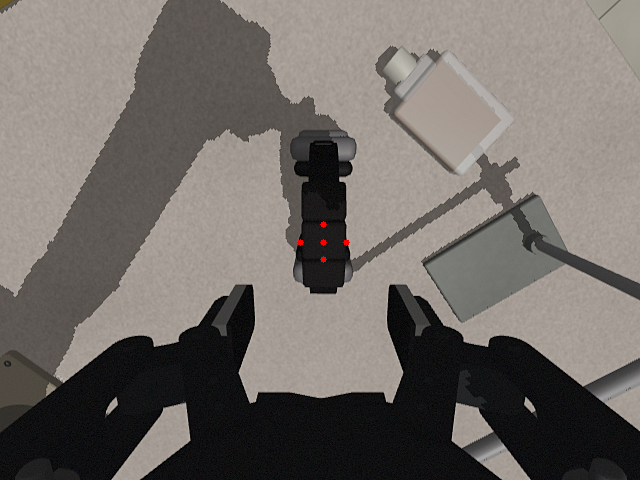

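The markers sit exactly on the crown's flat facet (rows 222–259, centre (323,242)). Next I'll descend and grip.

Emit:
play_rows(
  plan=[0,0,0,-0.001,0.001,0.05,0.7,0,0,0,-0.001,0.001,0.1,0.7,0,0,0,-0.001,0.001,0.13,0.7,0,0,0,-0.001,0.001,0.1455,0.7,0,0,0,-0.001,0.001,0.1455,0.7,0,0,0,-0.001,0.001,0.1455,0.45,0,0,0,-0.001,0.001,0.1455,0,0,0,0,-0.001,0.001,0.1455,0,0,0,0,-0.001,0.001,0.1455,0,0,0,0,-0.001,0.001,0.1455,0],
  squeeze=80,
)

```text
clock: 17.82
position: [0.5883, -0.0496, 0.1571]
ee_rot: [0.924, 0.383, 0.002, 0.001]
ft_force: [0.4, -0.6, 6.3]
grip_width: 0.388
grasp_force: 79.9
```

```bash
python3 - <<'E'
from h import *
o=status.get_obs(); print(o['clock'],o['position'],o['grip_width'],o['grasp_force'],o['ft_force'],np.round(o['joint_pos'],3))
# refine rod: centreline from top and scene pics of frame 0
for n,box in (('top',(440,185,475,275)),('scene',(178,130,262,175))):
    pass
tip=tri([ray('top',(444.5,270)),ray('scene',(257,138))])
print(tip)
for z in (.24,.25,.26): print(z,plane('top',(444.5,270),z).round(4),plane('scene',(257,138),z).round(4),plane('top',(461,198),z).round(4),plane('scene',(190,163.5),z).round(4))
E
```

```text
17.825 [ 0.58826799 -0.0495655   0.1570902 ] 0.38788525863073997 79.85270532779396 [ 0.39201665 -0.606378    6.25222084] [ 0.671  0.446 -0.84   1.635  0.351  1.215 -1.027]
[ 0.54096021 -0.22149089  0.24247654]
0.24 [ 0.5441 -0.2255  0.24  ] [ 0.5375 -0.2196  0.24  ] [ 0.7232 -0.2548  0.24  ] [ 0.7179 -0.2628  0.24  ]
0.25 [ 0.5426 -0.2229  0.25  ] [ 0.544  -0.2102  0.25  ] [ 0.72   -0.2519  0.25  ] [ 0.7224 -0.2529  0.25  ]
0.26 [ 0.5411 -0.2203  0.26  ] [ 0.5505 -0.2008  0.26  ] [ 0.7168 -0.249   0.26  ] [ 0.727 -0.243  0.26 ]
```

Emit:
play_rows(
  plan=[0,0,0,0,0,-0.02,0,0,0,0,0,0,-0.06,0,0,0,0,0,0,-0.1,0,0,0,-9,-0.03,-0.025,-0.118,0,0,0,-18,-0.06,-0.05,-0.118,0,0,0,-27,-0.08,-0.07,-0.118,0,0,0,-35,-0.098,-0.083,-0.118,0,0,0,-35,-0.13,-0.053,-0.118,0,0,0,-35,-0.165,-0.018,-0.118,0,0,0,-35,-0.19,0.008,-0.118,0,0,0,-35,-0.204,0.023,-0.118,0,0,0,-35,-0.204,0.023,-0.118,0,0,0,-35,-0.204,0.023,-0.118,0],
)

```text
clock: 19.45
position: [0.4598, -0.2085, 0.2736]
ee_rot: [0.765, 0.644, 0.001, 0.0]
ft_force: [0.7, -0.1, -4.1]
grip_width: 0.387
grasp_force: 81.1
```

```bash
python3 - <<'E'
from h import *
o=status.get_obs(); print(o['clock'],o['position'],o['ee_rot'],o['grip_width'],o['grasp_force'],o['ft_force'],np.round(o['joint_pos'],3))
s=viewer.camera('scene')[60:260,140:340,::-1].repeat(2,0).repeat(2,1);t=viewer.camera('top')[150:350,330:530,::-1].copy()
im=viewer.camera('top')
for k in range(2):
  pass
cv2.imwrite('pics/s5.png',np.hstack([s,t.repeat(2,0).repeat(2,1)]))
E
```

```text
19.45 [ 0.45978271 -0.20848399  0.27357543] [7.64854363e-01 6.44202984e-01 5.56082404e-04 9.97535272e-05] 0.3868912649189126 81.11583174671978 [ 0.7086588  -0.13737303 -4.05547982] [ 1.145  0.124 -0.863  1.693  0.095  1.368  0.096]
```

View pics/s5.png

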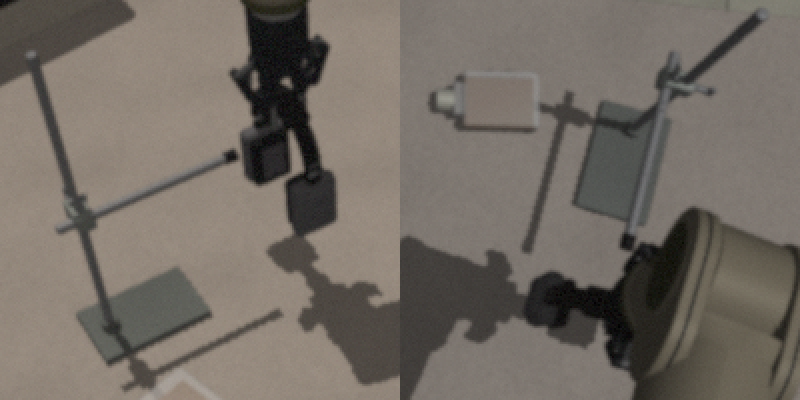

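The ear defenders hang in line with the rod, whose tip is at (232,155) in the left panel and (628,242) in the right panel. Next I'll thread them along the rod.

Emit:
play_rows(
  plan=[0,0,0,0,0.015,0,0,0,0,0,0,0.035,0,0,0,0,0,0,0.055,0,0,0,0,0,0,0.075,0,0,0,0,0,0,0.095,0,0,0,0,0,0,0.115,0,0,0,0,0,0,0.135,0,0,0,0,0,0,0.155,0,0,0,0,0,0,0.167,0,0,0,0,0,0,0.173,0,0,0,0,0,0,0.173,0,0,0,0,0,0,0.173,0,0],
)

```text
clock: 21.1
position: [0.6294, -0.24, 0.2736]
ee_rot: [0.766, 0.643, 0.0, 0.0]
ft_force: [0.0, -0.1, -3.1]
grip_width: 0.387
grasp_force: 81.1
```

```bash
python3 - <<'E'
from h import *
o=status.get_obs(); print(o['clock'],o['position'],o['ee_rot'],o['ft_force'])
s=viewer.camera('scene')[60:260,140:340,::-1].repeat(2,0).repeat(2,1);t=viewer.camera('top')[150:350,330:530,::-1]
cv2.imwrite('pics/s6.png',np.hstack([s,t.repeat(2,0).repeat(2,1)]))
E
```

```text
21.1 [ 0.62942755 -0.24003788  0.27360381] [7.65578643e-01 6.43342213e-01 2.13906631e-04 3.05383751e-04] [ 0.03104279 -0.08318727 -3.07511635]
```

Emit:
play_rows(
  plan=[0,0,0,0,0,0.006,0,0,0,0,0,0,0.012,0,0,0,0,0,0,0.017,0,0,0,0,0,0,0.02,0,0,0,0,0,0,0.02,0],
)

```text
clock: 21.82
position: [0.6299, -0.2401, 0.2584]
ee_rot: [0.766, 0.643, 0.001, 0.002]
ft_force: [-14.6, 1.7, 29.2]
grip_width: 0.387
grasp_force: 98.6
```

Contact came early. I got a sign wrong: the fingertips reach below the crown's underside and are resting on the rod. I'll back off, set the pair down on the bench again and re-grip higher.

Emit:
play_rows(
  plan=[0,0,0,0,0,-0.01,0,0,0,0,0,0,-0.02,0,0,0,0,0,-0.02,-0.02,0,0,0,0,0,-0.045,-0.02,0,0,0,0,0,-0.07,-0.02,0,0,0,0,0,-0.095,-0.02,0,0,0,0,0,-0.12,-0.02,0,0,0,0,0,-0.145,-0.02,0,0,0,0,0,-0.165,-0.02,0,0,0,0,0,-0.173,-0.02,0,0,0,0,0,-0.173,-0.02,0],
)

```text
clock: 23.2
position: [0.4594, -0.2104, 0.2734]
ee_rot: [0.766, 0.643, 0.0, 0.001]
ft_force: [0.8, -0.7, -3.2]
grip_width: 0.387
grasp_force: 81.4
```

Emit:
play_rows(
  plan=[0,0,0,0,0,0.03,0,0,0,0,0,0,0.06,0,0,0,0,0,0,0.085,0,0,0,0,0,0,0.1,0,0,0,0,0,0,0.108,0,0,0,0,0,0,0.112,0,0,0,0,0,0,0.112,0],
)

```text
clock: 24.08
position: [0.4598, -0.2103, 0.1616]
ee_rot: [0.766, 0.643, 0.0, 0.0]
ft_force: [-0.8, -0.2, -3.1]
grip_width: 0.385
grasp_force: 81.4
```

```bash
python3 - <<'E'
from h import *
o=status.get_obs(); print(o['clock'],o['position'],Ro.from_quat(o['ee_rot']).as_matrix().round(3).tolist(),o['ft_force'],np.round(o['joint_pos'],3))
E
```

```text
24.075 [ 0.45977287 -0.21031008  0.16162132] [[0.172, 0.985, 0.001], [0.985, -0.172, -0.0], [0.0, 0.001, -1.0]] [-0.79381554 -0.19788587 -3.13648987] [ 1.126  0.237 -0.871  1.843  0.198  1.151  0.014]
```

Emit:
play_rows(
  plan=[0,0,0,0,0,0.002,0,0,0,0,0,0,0.004,0,0,0,0,0,0,0.005,0,0,0,0,0,0,0.005,0],
)

```text
clock: 24.58
position: [0.4598, -0.2106, 0.157]
ee_rot: [0.766, 0.643, 0.0, 0.001]
ft_force: [-3.0, -0.8, 5.3]
grip_width: 0.389
grasp_force: 82.2
```

Emit:
play_rows(
  plan=[0,0,0,0,0,0,0.5,0,0,0,0,0,0,0.6,0,0,0,0,0,0,0.6,0,0,0,0,0,-0.012,0.6,0,0,0,0,0,-0.024,0.6,0,0,0,0,0,-0.024,0.6,0,0,0,0,0,-0.024,0.6,0,0,0,0,0,-0.024,0.4,0,0,0,0,0,-0.024,0,0,0,0,0,0,-0.024,0,0,0,0,0,0,-0.024,0,0,0,0,0,0,-0.024,0],
)

```text
clock: 26.08
position: [0.4596, -0.2103, 0.1803]
ee_rot: [0.766, 0.643, 0.0, 0.0]
ft_force: [1.2, 0.1, 3.3]
grip_width: 0.377
grasp_force: 80.6
```

Emit:
play_rows(
  plan=[0,0,0,0,0,-0.01,0,0,0,0,0,0,-0.03,0,0,0,0,0,0,-0.06,0,0,0,0,0,0,-0.09,0,0,0,0,0,0,-0.11,0,0,0,0,0,0,-0.115,0,0,0,0,0,0,-0.115,0],
)

```text
clock: 26.95
position: [0.4591, -0.2102, 0.2948]
ee_rot: [0.766, 0.643, 0.0, -0.0]
ft_force: [-0.8, -0.1, -4.2]
grip_width: 0.375
grasp_force: 80.1
```

```bash
python3 - <<'E'
from h import *
o=status.get_obs(); print(o['clock'],o['position'],o['ee_rot'],o['ft_force'])
s=viewer.camera('scene')[60:260,140:340,::-1].repeat(2,0).repeat(2,1)
cv2.imwrite('pics/s7.png',s)
# cup pixel check: is grey/black object off the bench where predicted?
g=viewer.camera('scene').astype(int).sum(2)
for z0 in (o['position'][2]-.014,.166):
    c=np.array([.4598,-.2104,z0-.166+.0]); y=np.array([np.sin(np.radians(9.8)),np.cos(np.radians(9.8)),0])
    print([np.round(proj('scene',c+k*.061*y)) for k in(-1,1)])
E
```

```text
26.95 [ 0.45907019 -0.21018445  0.29475561] [ 7.65588257e-01  6.43330853e-01  1.56979126e-04 -1.02021420e-04] [-0.77828544 -0.10393942 -4.2468586 ]
[array([274., 148.]), array([296., 173.])]
[array([276., 176.]), array([298., 201.])]
```

The ear defenders are held (about 3–4 N of weight). Threading along the rod again.

Emit:
play_rows(
  plan=[0,0,0,0,0.015,0,0,0,0,0,0,0.035,0,0,0,0,0,0,0.055,0,0,0,0,0,0,0.075,0,0,0,0,0,0,0.095,0,0,0,0,0,0,0.115,0,0,0,0,0,0,0.135,0,0,0,0,0,0,0.155,0,0,0,0,0,0,0.167,0,0,0,0,0,0,0.173,0,0,0,0,0,0,0.173,0.008,0,0,0,0,0,0.173,0.013,0,0,0,0,0,0.173,0.015,0],
)

```text
clock: 28.68
position: [0.6292, -0.2402, 0.2799]
ee_rot: [0.766, 0.643, -0.0, 0.0]
ft_force: [-0.4, -0.4, -2.7]
grip_width: 0.372
grasp_force: 80.4
```

Emit:
play_rows(
  plan=[0,0,0,0,0,0.003,0,0,0,0,0,0,0.006,0,0,0,0,0,0,0.007,0,0,0,0,0,0,0.007,0],
)

```text
clock: 29.18
position: [0.6298, -0.24, 0.2734]
ee_rot: [0.766, 0.643, 0.0, 0.0]
ft_force: [0.5, -0.0, -3.6]
grip_width: 0.379
grasp_force: 80.4
```

Emit:
play_rows(
  plan=[0,0,0,0,0,0.002,0,0,0,0,0,0,0.004,0,0,0,0,0,0,0.004,0],
)

```text
clock: 29.55
position: [0.6297, -0.2401, 0.2691]
ee_rot: [0.766, 0.643, 0.0, 0.0]
ft_force: [0.4, 0.3, -3.5]
grip_width: 0.372
grasp_force: 80.4
```

Emit:
play_rows(
  plan=[0,0,0,0,0,0.002,0,0,0,0,0,0,0.003,0,0,0,0,0,0,0.003,0],
)

```text
clock: 29.92
position: [0.6298, -0.24, 0.2663]
ee_rot: [0.766, 0.643, 0.0, 0.0]
ft_force: [-0.7, 0.8, -3.2]
grip_width: 0.374
grasp_force: 80.4
```

Emit:
play_rows(
  plan=[0,0,0,0,0,0.002,0,0,0,0,0,0,0.003,0,0,0,0,0,0,0.003,0],
)

```text
clock: 30.3
position: [0.6297, -0.24, 0.2632]
ee_rot: [0.766, 0.643, 0.0, 0.0]
ft_force: [-0.8, 0.4, -3.5]
grip_width: 0.38
grasp_force: 80.4
```

Emit:
play_rows(
  plan=[0,0,0,0,0,0.002,0,0,0,0,0,0,0.002,0],
)

```text
clock: 30.55
position: [0.6297, -0.24, 0.2612]
ee_rot: [0.766, 0.643, 0.0, 0.0]
ft_force: [-0.2, 0.7, -3.2]
grip_width: 0.373
grasp_force: 80.4
```

Emit:
play_rows(
  plan=[0,0,0,0,0,0.002,0,0,0,0,0,0,0.002,0],
)

```text
clock: 30.8
position: [0.6299, -0.24, 0.2599]
ee_rot: [0.766, 0.643, 0.0, 0.001]
ft_force: [-1.2, -0.1, 0.8]
grip_width: 0.378
grasp_force: 80.9
```

Emit:
play_rows(
  plan=[0,0,0,0,0,0.002,0,0,0,0,0,0,0.002,0],
)

```text
clock: 31.05
position: [0.63, -0.24, 0.2596]
ee_rot: [0.766, 0.643, 0.001, 0.001]
ft_force: [-6.2, 1.3, 11.7]
grip_width: 0.375
grasp_force: 82.3
```

Contact. The tips and the underside meet the rod together, at a rod top of about 0.246. I'll relieve the preload and open slowly.

Emit:
play_rows(
  plan=[0,0,0,0,0,-0.002,0,0,0,0,0,0,-0.002,0.41,0,0,0,0,0,-0.002,0.45,0,0,0,0,0,-0.002,0.5,0,0,0,0,0,-0.002,0.6,0,0,0,0,0,-0.002,0.6,0,0,0,0,0,-0.002,0.6,0,0,0,0,0,-0.002,0.6],
)

```text
clock: 32.05
position: [0.6298, -0.24, 0.2594]
ee_rot: [0.766, 0.643, 0.0, 0.0]
ft_force: [-0.0, -0.9, 0.2]
grip_width: 0.601
grasp_force: 0.0
```

Emit:
play_rows(
  plan=[0,0,0,0,0,-0.01,0.6,0,0,0,0,0,-0.03,0.6,0,0,0,0,0,-0.06,0.6,0,0,0,0,0,-0.1,0.6,0,0,0,0,0,-0.14,0.6,0,0,0,0,0,-0.14,0.6,0,0,0,0,0,-0.14,0.6,0,0,0,0,0,-0.14,0.6],
)

```text
clock: 33.05
position: [0.6294, -0.2401, 0.3987]
ee_rot: [0.766, 0.643, -0.0, -0.0]
ft_force: [-0.5, -0.1, 0.5]
grip_width: 0.603
grasp_force: 0.0
```

```bash
python3 - <<'E'
from h import *
o=status.get_obs(); print(o['clock'],o['position'],o['ft_force'])
s=viewer.camera('scene')[60:260,140:340,::-1];t=viewer.camera('top')[150:350,360:560,::-1]
cv2.imwrite('pics/s8.png',np.hstack([cv2.resize(a,(400,400),interpolation=cv2.INTER_CUBIC) for a in (s,t)]))
E
```

```text
33.05 [ 0.62943781 -0.24010321  0.39866042] [-0.53431538 -0.07796867  0.47717384]
```

View pics/s8.png

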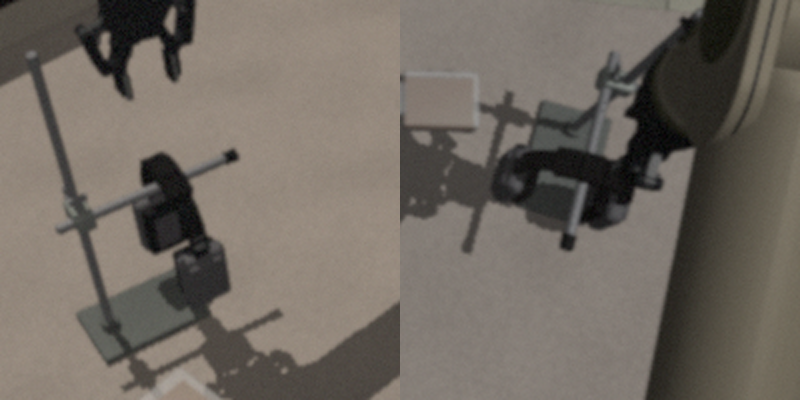

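The pair hangs square over the rod, with the crown near (165,182) in the left panel, midway between the tip at (232,155) and the boss at (85,212), and one cup on each side. The robot is clear, so I'm handing in.

```bash
python3 -c "
from workcell import manip
print(manip.hand_in())"
```

```text
the job is handed in; nothing more can be done
None
```

The grey ear defenders were stood upright and released, then lifted by the crown; they now hang square at mid-rod with one cup each side, bystanders never approached, and the job is handed in at about 33 s (no verdict returned; my first hang grip was too low, so I set them down and re-gripped once).

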